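# Clip the hand lens onto the spring-gate hook

## Task

Put the hand lens back on the rod stand's snap hook: press its steel ring down through the sprung gate until the gate snaps shut behind it, give the ring a firm upward tug of about 10 N against the closed gate to prove it is latched, then let the lens down and leave it hanging still from the hook. Go gently: never load the hook with more than 15 N, and leave the other things on the bench alone.

Things in the scene. Friction and masses are not known exactly. Their poses are not given: they have to be found in the camera images.
- lens: rigid hand magnifier lying flat, 186 mm long, 60 to 130 g: white flat-sided handle 76 x 16 mm, 14 mm thick; at its back end a glass in a steel rim (60 mm across, 13 mm thick), at its front end a steel ring in the same plane. Origin: on the underside, mid-width, 23 mm behind the handle's ring end, a good place to grip. x along the handle to the ring, z up as it lies
- ring_tip (a point): on the lens: centre of the ring's wire at its far end, 64.5 mm along x from the lens's origin and 7 mm above its underside; axes as the lens. The ring is 5 mm round wire, 40 mm outside and 30 mm inside diameter, its centre 17.5 mm behind this point. This far stretch of wire is what goes through the gate
- stand: rod stand fixed to the bench, grey base plate 120 x 190 mm; origin on the bench straight below the hook's bow. Upright 12 mm rod, 340 mm tall, 52 mm along +x and 100 mm along +y. A boss head clamped on it holds a 10 mm side arm (along y, 66 mm above the hook's seat, 32 mm along +x) with the steel snap hook. It is clamped by hand: the hook is up to 6 mm higher or lower than told
- hook_seat (a point): the hook's seat at its middle setting, 235 mm above the bench (the true one is up to 6 mm above or below, not measured; x and y are true): centre of the 5 mm ring wire resting at the bottom of the bow; axes as the stand. The hook lies in the x-z plane, opening upwards; 8 mm bar; nose inner face x = -11 mm, shank inner face x = +11 mm, straight down to 10 mm above the seat, then a 45 degree V
- hook_nose (a point): top of the hook's rounded upturned nose at the middle setting, 15 mm along -x from hook_seat and 36 mm above it; axes as the stand. The ring goes over the nose from above, the nose standing inside it, its far wire close behind: only with the wire's centre 6.5 to 9.5 mm behind this point (+x) does the gate slip past it; farther back the gate meets its stop and jams
- gate_hinge (a point): pivot of the sprung gate on the shank, at the middle setting: 11.5 mm along +x from hook_seat and 28 mm above it. The gate is a 5 mm bar 23 mm long, level when shut. The wire meets it from above with its centre 33 mm above the true seat; pressed on, the gate slips past it and snaps up at 12 to 18 mm; under the shut gate the wire is stopped at 23 mm
- gate (a joint): angle of the sprung gate, rad: 0 shut (against the nose), grows as it is pressed down into the hook, stop at 0.95. Pressing it open with the ring takes about 3 N at first, up to about 6 N; it pushes the wire up and, near the end, towards the nose. Let go, it springs shut within 0.3 s
- slide_box: bystander: grey slide box 85 x 100 x 30 mm, origin under its centre
- oil_bottle: bystander: small brown bottle 34 mm across, 75 mm tall, origin under its centre
- petri_stack: bystander: stack of three pale plastic culture dishes 90 mm across, 43 mm tall, origin under its centre
- beaker: bystander: glass beaker 68 mm across, 90 mm tall, origin under its centre
Not all that is in view belongs to the job. Of the things that look like the lens, take the one that is farthest to the robot's right at the start.

How it is judged:
By the outcome, as a careful person would: the job done as asked, in the order asked, and still so for the second after the job is handed in, with the robot touching nothing.
It also fails if it takes over 72 s, if anything falls off the work surface, if the arm or the gripper's body presses on something with over 40 N, if the wrist force passes 120 N, or if a joint passes its speed limit or range.

## Robot

A 6-joint arm with a two-finger parallel gripper is mounted at the origin on the work surface. World frame = base frame: x ahead of the robot, y to its left, z up, the work surface at z = 0. Lengths are in m, angles in rad, forces in N, time in s.
With the tool pointing down it reaches from about 0.375 to 0.825 m from the base axis. Payload 5.5 kg.
Tool frame: the origin (TCP) lies at the very end of the fingers, on their centre line; the grasp point (between the pads) lies 19 mm behind it (bot.pinch_z is the distance from the TCP to the grasp point, in m); y points along the fingers, x is the direction in which the jaws open and shut, and the axes are right-handed (so a half turn about y gives the same grasp; the last joint's range is limited). The gripper opens to 85 mm and grips with 20 to 120 N. Pads are 22 mm wide; open, the fingers measure 114 mm over their backs; the gripper's body (76 mm by 85 mm) begins 54 mm behind the grasp point. The pads swing forward as they close: fully open they stand 13 mm farther back than shut.
Start: joints at [-1.152, 0.314, -0.047, 1.21, 0, 1.571], TCP at [0.244, -0.548, 0.231] pointing down, gripper open.
Joint ranges: [-2.67, 2.67], [-0.69, 1.73], [-1.03, 1.25], [-2.08, 2.16], [-1.42, 1.45], [-3.14, 3.14]. Speed limits (rad/s): [2.39, 2.39, 3.01, 3.14, 3.14, 3.14].

## Interface

Orientations are given as a rotation vector (axis times angle).
In Python, from plant import bot gives the robot as it stands.
- The arm moves only by the shell command python3 -m handwheel 'ROWS' [FORCE]. ROWS is JSON, one flat list of numbers, 5 for each row, row after row: the shift along the tool's x, y, z in m, then the turn about the tool's y in degrees, then the opening, from 0 (shut) to 1 (fully open). In form: [tx, ty, tz, yaw, hand, tx, ty, tz, yaw, hand, ...]. A call has 1 to 12 rows; each row is the pose to reach, as a shift and turn from the pose measured when the call began, along the tool's axes at that moment; what a row does not reach only later rows make up. A row lasts 1/8 s, in which the tool goes at most 62.5 mm and 10.7 degrees, less where a joint would pass 70% of its speed; a pose out of reach is approached as far as the arm can. A call with a gripper value outside its range is refused whole. The fingers move at their own pace and stop on an object; FORCE is the grip in N (left out, the last holds). Time passes only in rows, so rows that repeat a pose let the fingers close. It gives the time, the measured TCP pose, the force and the opening at its end, in the units of the state.
- bot.get_state(): the state, without advancing time (a new reading comes with each control period).
- bot.get_image(name): name is "side" or "top"; returns a dict with "image" (480x640x3 uint8, red, green, blue), "range_z" (480x640 float32, m along the optical axis (not along the pixel's ray), 0 where there is no reading), "camera_matrix" (3x3 intrinsics, pixels), "k1" (the pictures are not rectified: a ray, as slopes to the right and down, at radius r is drawn at 1 + k1 r^2 times it, then the intrinsics apply), "world_to_cam" (4x4, takes a point from world to camera coordinates). Camera axes: x right, y down, z forward; pixel columns grow to the right and rows downward; lengths in m; the calibration is good to about 2 mm. A picture is of the moment at which its call begins.
- bot.hand_in(): hands the job in, once; it reports no verdict.
The state is a dict: "clock": time; "q": joint angles; "dq": joint speeds; "joint_torque": joint torques, N m; "tcp_pos": TCP position; "ee_rot": TCP orientation; "contact_force": force on the tool from outside, world axes, zero at the start; "ft_torque": the same for the moment, N m; "gripper_width": finger opening in m.
Only numpy, scipy, OpenCV 4.12 (cv2) and the standard library are available. Lean on these libraries where they do the work, as an engineer would, in place of code of your own. Each camera call takes 0.05 s, during which the arm holds its last target. There are 200 camera calls.

## Working session

There is one attempt and no reset: what is moved stays moved. The work goes in short steps, Python scripts to look and compute and a shell command to move; the robot and the scene stay as the last step left them, time stands still between calls to the robot, and variables do not carry over. Pictures are saved under pics/ and viewed, about 8 in all and at most 12, crops included, and the job is handed in when it is done.

```bash
mkdir -p pics; ls; python3 - <<'E'
from plant import bot
import cv2,numpy as np
s=bot.get_state(); print(s)
for n in("top","side"):
    d=bot.get_image(n); cv2.imwrite(f"pics/{n}0.png",d["image"][:,:,::-1]); np.savez(f"{n}0.npz",**d)
    print(n,d["camera_matrix"].tolist(),d["k1"],d["world_to_cam"].round(4).tolist(),(d["range_z"]>0).mean())
E
```

```text
pics
{'clock': 0.0, 'q': array([-1.15200285e+00,  3.14227510e-01, -4.80797734e-02,  1.21018820e+00,
        1.12938883e-05,  1.57079736e+00]), 'dq': array([-1.63290612e-04,  1.00639763e-03,  2.98602441e-04,  4.57364709e-05,
        1.99876754e-04,  1.00458337e-04]), 'joint_torque': array([-2.45382573e-03, -5.39584887e+01,  3.39752519e+01,  1.89106894e-02,
       -9.76606657e-05, -9.59171473e-06]), 'tcp_pos': array([ 0.24376487, -0.54762174,  0.23043336]), 'ee_rot': array([-1.37774544,  0.89646831, -0.89413611]), 'contact_force': array([ 0.64403968, -1.33723176, -0.1371362 ]), 'ft_torque': array([-0.00636554, -0.04377461,  0.00574332]), 'gripper_width': 0.08555986326694064}
top [[570.806018353538, 0.0, 322.1946408049564], [0.0, 570.806018353538, 242.2767784221199], [0.0, 0.0, 1.0]] -0.07295769249658657 [[-0.0079, -1.0, -0.0028, 0.0637], [-0.9923, 0.0082, -0.1239, 0.5926], [0.1239, 0.0018, -0.9923, 1.2888], [0.0, 0.0, 0.0, 1.0]] 0.995908203125
side [[590.5683331464371, 0.0, 315.6324603909452], [0.0, 590.5683331464371, 242.25937448519323], [0.0, 0.0, 1.0]] -0.16532349961562773 [[0.9978, -0.0644, 0.0143, -0.5585], [-0.0237, -0.5521, -0.8334, 0.2015], [0.0616, 0.8313, -0.5524, 1.2305], [0.0, 0.0, 0.0, 1.0]] 0.9958756510416666
```

View pics/top0.png

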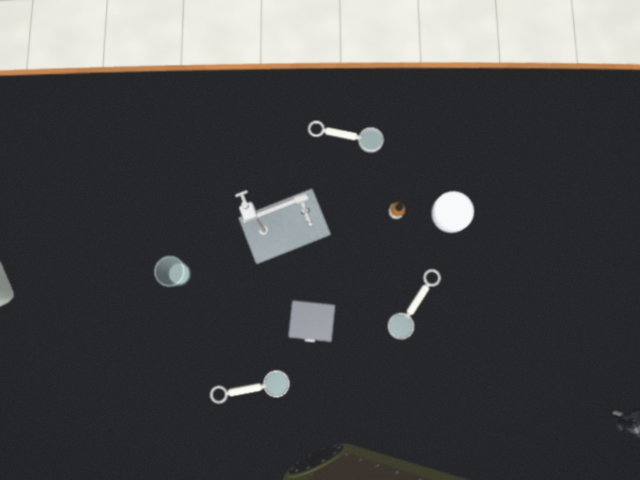

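View pics/side0.png

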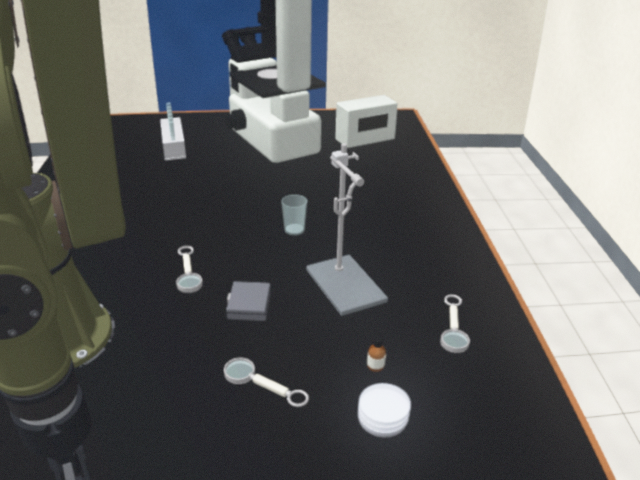

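Candidates for the lens, in top view: A, glass (371,139), ring (316,129). B, glass (401,326), ring (432,278). C, glass (276,384), ring (219,394). Robot's right is −y, which is image right, so I choose B. The stand is at (285,225) in top and (345,280) in side. Its hook is at about (307,213) in top and (342,207) in side, with the nose towards the robot.

```bash
cat > h.py <<'E'
import numpy as np,cv2
from scipy.spatial.transform import Rotation as R
from plant import bot
def load(n): return dict(np.load(n,allow_pickle=True))
def rays(d,uv):
    K=d["camera_matrix"];k=float(d["k1"]);p=(np.atleast_2d(uv)-K[:2,2])/K[0,0];q=p.copy()
    for _ in range(20): q=p/(1+k*(q**2).sum(1,keepdims=True))
    T=d["world_to_cam"];v=np.c_[q,np.ones(len(q))]@T[:3,:3];return -T[:3,:3].T@T[:3,3],v
def plane(d,uv,z):
    c,v=rays(d,uv);return c+v*((z-c[2])/v[:,2:3])
def proj(d,X):
    T=d["world_to_cam"];c=np.atleast_2d(X)@T[:3,:3].T+T[:3,3];p=c[:,:2]/c[:,2:]
    return p*(1+float(d["k1"])*(p**2).sum(1,keepdims=True))*d["camera_matrix"][0,0]+d["camera_matrix"][:2,2]
def tri(a,ua,b,ub):
    A=0;B=0;L=[]
    for d,u in((a,ua),(b,ub)):
        c,v=rays(d,u);v=v[0]/np.linalg.norm(v[0]);M=np.eye(3)-np.outer(v,v);A=A+M;B=B+M@c;L.append((c,M))
    X=np.linalg.solve(A,B);return X,[np.linalg.norm(M@(X-c)) for c,M in L]
E
python3 - <<'E'
from h import *
s=bot.get_state();print(R.from_rotvec(s["ee_rot"]).as_matrix().round(3).tolist())
t=load("top0.npz");sd=load("side0.npz")
# blobs brighter than bench, top
for n,d,roi in(("top",t,(380,260,450,345)),("side",sd,(215,350,320,415))):
    x0,y0,x1,y1=roi;im=d["image"][y0:y1,x0:x1].astype(int);m=(im.max(2)>75).astype(np.uint8)
    c,h=cv2.findContours(m,cv2.RETR_CCOMP,cv2.CHAIN_APPROX_NONE)
    for i,cc in enumerate(c):
        if len(cc)>15:
            e=cv2.fitEllipse(cc);uv=np.array(e[0])+[x0,y0]
            print(n,h[0][i][3],len(cc),uv.round(1),np.round(e[1],1),round(e[2]),plane(d,uv,.007).round(4))
    hm=((im.min(2)>185)).astype(np.uint8);M=cv2.moments(hm,True)
    if M["m00"]: 
        uv=np.array([M["m10"],M["m01"]])/M["m00"]+[x0,y0];a=np.degrees(.5*np.arctan2(2*M["mu11"],M["mu20"]-M["mu02"]));print(n,"handle",M["m00"],uv,plane(d,uv,.014 if n=="top" else .01),a)
# plate
im=t["image"][170:280,225:345].astype(int);m=(im.max(2)>75).astype(np.uint8)
m=cv2.morphologyEx(m,cv2.MORPH_OPEN,np.ones((9,9)));c,_=cv2.findContours(m,cv2.RETR_EXTERNAL,cv2.CHAIN_APPROX_NONE)
r=cv2.minAreaRect(max(c,key=len));b=cv2.boxPoints(r)+[225,170];P=plane(t,b,.008);print(b.round(1),P.round(3),np.linalg.norm(np.diff(P,axis=0),axis=1))
def crop(d,x0,y0,x1,y1,f): return cv2.resize(d["image"][y0:y1,x0:x1,::-1],None,fx=f,fy=f,interpolation=cv2.INTER_CUBIC)
a=crop(t,230,175,330,265,4);b=crop(sd,300,140,400,230,4);c=crop(t,380,260,480,315,4)
c=crop(t,375,262,475,345,4)[:240];cc=crop(sd,215,350,315,410,4)
cv2.imwrite("pics/c1.png",np.vstack([np.hstack([a,b]),np.hstack([c,cc])]))
E
```

```text
[[0.407, -0.001, 0.914], [-0.914, 0.001, 0.407], [-0.002, -1.0, 0.0]]
top -1 179 [412.1 307.7] [26.6 83.2] 33 [[ 0.4404 -0.151   0.007 ]]
top 0 31 [431.6 277.3] [11.1 11.5] 127 [[ 0.5112 -0.1989  0.007 ]]
top handle 242.0 [418.35950413 298.38429752] [[ 0.46179696 -0.16506191  0.014     ]] -56.24143922673121
side -1 201 [260. 380.] [26.7 96.3] 114 [[ 0.4422 -0.1477  0.007 ]]
side 0 36 [297.5 397.5] [10.6 14.8] 93 [[ 0.5128 -0.1956  0.007 ]]
side handle 359.0 [269.81337047 383.99442897] [[ 0.4612057  -0.16170705  0.01      ]] 25.239160176530863
[[232.6 205.2]
 [308.5 176. ]
 [331.4 235.3]
 [255.4 264.6]] [[0.688 0.273 0.008]
 [0.758 0.091 0.008]
 [0.613 0.037 0.008]
 [0.545 0.217 0.008]] [0.1956453  0.15437154 0.19289228]
```

View pics/c1.png

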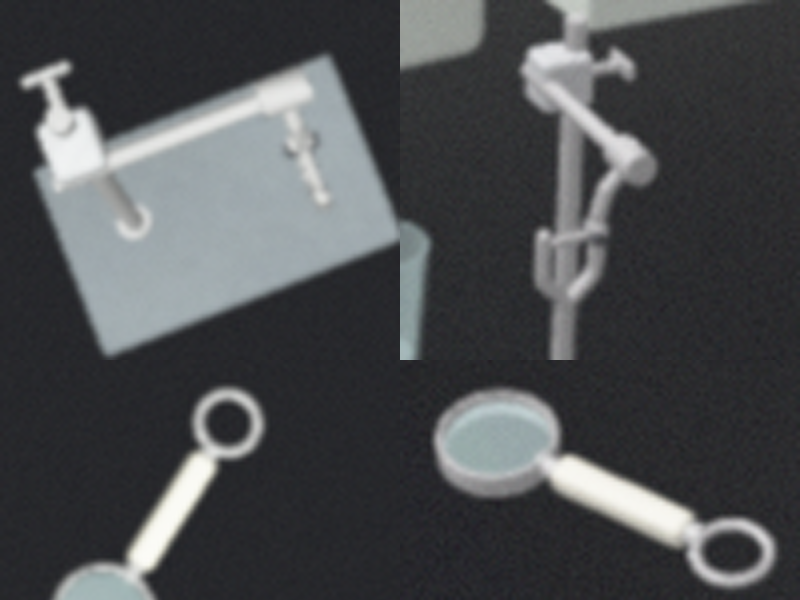

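The crops confirm B: ring, white handle and rimmed glass. They also show the hook with its nose tip at about (310.7,225) in top and (336.2,198) in side, and the rod foot at (263,230) in top.

```bash
python3 - <<'E'
from h import *
t=load("top0.npz");sd=load("side0.npz")
P=plane(t,np.array([[312.5,188.8],[330,235],[256.3,263.8],[240,218]]),.008);print(P.round(4));E=np.diff(P[[0,1,2,3,0]],axis=0);print(np.linalg.norm(E,axis=1),np.degrees(np.arctan2(E[:,1],E[:,0])))
N,r=tri(t,[[310.7,224.5]],sd,[[336.2,198.5]]);print("nose",N,r)
rod=plane(t,[[263.2,229.5]],.012)[0];print("rod",rod)
c=P.mean(0);print("plate c",c)
for yaw in(19.5,20.5,21.5):
    Z=R.from_euler("z",yaw,degrees=True).as_matrix()
    o=rod-Z@[.052,.1,0];n=N-Z@[-.015,0,.0];print(yaw,"origin from rod",o,"from nose",n, "rod->plate centre stand frame",Z.T@(c-rod))
    for q in(n,):
        q=q.copy();q[2]=0
        for X in([-.015,0,.271],[.032,0,.301],[.052,.1,.34],[.052,.1,0.01],[0,0,.231]): print(X,proj(t,q+Z@X).round(1),proj(sd,q+Z@X).round(1))
E
```

```text
[[0.7264 0.0812 0.008 ]
 [0.614  0.0402 0.008 ]
 [0.5467 0.2152 0.008 ]
 [0.6568 0.255  0.008 ]]
[0.1196651  0.18748638 0.11711345 0.18721691] [-159.98135603  111.03587525   19.85607459  -68.18136776]
nose [0.59991434 0.08000388 0.27637206] [np.float64(0.002331708890502791), np.float64(0.002331708890502713)]
rod [0.62795831 0.198797   0.012     ]
plate c [0.63598065 0.14787763 0.008     ]
19.5 origin from rod [0.61232164 0.08717489 0.012     ] from nose [0.61405396 0.08501098 0.27637206] rod->plate centre stand frame [-0.00943504 -0.05067663 -0.004     ]
[-0.015, 0, 0.271] [[310.8 223.7]] [[335. 201.]]
[0.032, 0, 0.301] [[301.9 198. ]] [[356.7 183.7]]
[0.052, 0.1, 0.34] [[245.3 202. ]] [[344.9 145.3]]
[0.052, 0.1, 0.01] [[264.2 228.9]] [[339.3 271. ]]
[0, 0, 0.231] [[308.7 219.9]] [[341.  216.6]]
20.5 origin from rod [0.61427209 0.08691899 0.012     ] from nose [0.61396442 0.08525699 0.27637206] rod->plate centre stand frame [-0.01031803 -0.05050424 -0.004     ]
[-0.015, 0, 0.271] [[310.8 223.7]] [[335. 201.]]
[0.032, 0, 0.301] [[301.5 198.1]] [[356.5 183.6]]
[0.052, 0.1, 0.34] [[245.  203.1]] [[343.9 145.2]]
[0.052, 0.1, 0.01] [[264.  229.7]] [[338.5 270.9]]
[0, 0, 0.231] [[308.6 219.9]] [[340.9 216.6]]
21.5 origin from rod [0.61622672 0.08669718 0.012     ] from nose [0.6138706  0.0855014  0.27637206] rod->plate centre stand frame [-0.01119788 -0.05031648 -0.004     ]
[-0.015, 0, 0.271] [[310.8 223.7]] [[335. 201.]]
[0.032, 0, 0.301] [[301.1 198.3]] [[356.3 183.4]]
[0.052, 0.1, 0.34] [[244.8 204.3]] [[342.9 145.1]]
[0.052, 0.1, 0.01] [[263.8 230.6]] [[337.6 270.9]]
[0, 0, 0.231] [[308.4 219.9]] [[340.9 216.5]]
```

```bash
python3 -m handwheel '[-0.03,0.0,0.045,7,1, -0.06,0.01,0.09,14,1, -0.1,0.03,0.14,24,1, -0.135,0.05,0.19,33,1, -0.17,0.07,0.24,42,1, -0.2,0.09,0.29,50,1, -0.225,0.11,0.33,54,1, -0.242,0.12,0.35,57,1, -0.25,0.12,0.363,57.7,1, -0.25,0.12,0.363,57.7,1, -0.25,0.12,0.363,57.7,1]' 40
python3 - <<'E'
from h import *
s=bot.get_state();M=R.from_rotvec(s["ee_rot"]).as_matrix();print(s["clock"],s["tcp_pos"],M.round(3).tolist())
d=np.array([.4734,-.1716,.003])-s["tcp_pos"];print("shift",M.T@d,"z heading",np.degrees(np.arctan2(M[1,2],M[0,2])))
d=bot.get_image("side");cv2.imwrite("pics/s2.png",cv2.resize(d["image"][200:480,150:470,::-1],None,fx=2,fy=2))
E
```

```text
clock: 1.48
tcp_pos: [0.4446, -0.2255, 0.1117]
ee_rot: [-0.878, 1.585, -1.531]
contact_force: [-0.8, -0.5, -0.4]
gripper_width: 0.0853
1.475 [ 0.44457801 -0.22551162  0.11168392] [[-0.483, 0.024, 0.875], [-0.874, 0.049, -0.483], [-0.054, -0.999, -0.002]]
shift [-0.05514852  0.11183766 -0.00058569] z heading -28.90459578124388
```

View pics/s2.png

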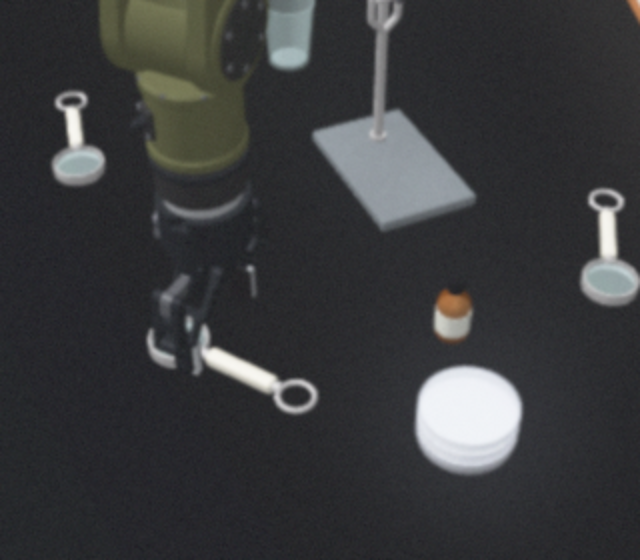

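The gripper is above the glass end and still lagging; the lens is undisturbed with its ring at crop (297,396). I'll finish the approach and settle.

```bash
python3 -m handwheel '[-0.03,0.02,0,3,1, -0.055,0.04,0,4.8,1, -0.055,0.06,0,4.8,1, -0.055,0.06,0,4.8,1, -0.055,0.06,0,4.8,1]'
cat > go.py <<'E'
import sys
from h import *
s=bot.get_state();M=R.from_rotvec(s["ee_rot"]).as_matrix()
print(s["clock"],s["tcp_pos"].round(4),"tilt",M[2].round(3),"zhead",np.degrees(np.arctan2(M[1,2],M[0,2])).round(2),"F",s["contact_force"].round(2),"T",s["ft_torque"].round(3),"w",round(s["gripper_width"],4))
if len(sys.argv)>1: print("shift",(M.T@(np.array(eval(sys.argv[1]))-s["tcp_pos"])).round(4))
E
python3 go.py "[.4734,-.1716,.003]"
```

```text
clock: 2.15
tcp_pos: [0.448, -0.2183, 0.0555]
ee_rot: [-0.831, 1.607, -1.506]
contact_force: [0.4, -0.7, 0.2]
gripper_width: 0.0856
2.15 [ 0.448  -0.2183  0.0555] tilt [-0.098 -0.995 -0.008] zhead -29.66 F [ 0.38 -0.73  0.19] T [-0.146  0.07   0.043] w 0.0856
shift [-0.0477  0.0575 -0.0006]
```

```bash
python3 - <<'E'
from h import *
s=bot.get_state();print(s["q"].round(3),s["dq"].round(3))
E
```

```text
[-0.519  0.276 -0.535  0.767  0.098  3.141] [ 0.003 -0.007  0.008 -0.     0.    -0.001]
```

```bash
python3 -m handwheel '[0,-0.02,0,-10,1, 0,-0.03,0,-20,1, 0,-0.03,0,-20,1, 0,-0.03,0,-20,1]'; python3 go.py "[.4734,-.1716,.003]"; python3 -c "
from plant import bot;print(bot.get_state()['q'].round(3))"
```

```text
clock: 2.65
tcp_pos: [0.4469, -0.221, 0.0856]
ee_rot: [-1.029, 1.35, -1.28]
contact_force: [-0.6, -0.9, 0.2]
gripper_width: 0.0855
2.65 [ 0.4469 -0.221   0.0856] tilt [-0.095 -0.995  0.027] zhead -9.92 F [-0.57 -0.92  0.18] T [-0.105  0.054 -0.015] w 0.0855
shift [-0.0452  0.0877  0.0154]
[-0.524  0.242 -0.501  0.836  0.098  2.789]
```

The last joint hit its range, which left a 5.6° tool tilt that stays. I'll unwind to the opposite stop, where the same effect is mirrored, and cancel it there, well above the bench.

```bash
python3 -m handwheel '[0,-0.02,0,-10,1,0,-0.04,0,-20,1,0,-0.06,0,-30,1,0,-0.08,0,-40,1,0,-0.1,0,-50,1,0,-0.1,0,-60,1,0,-0.1,0,-70,1,0,-0.1,0,-80,1,0,-0.1,0,-90,1,0,-0.1,0,-100,1,0,-0.1,0,-110,1,0,-0.1,0,-120,1]' >/dev/null
python3 -m handwheel '[0,0,0,-10,1,0,0,0,-20,1,0,0,0,-30,1,0,0,0,-40,1,0,0,0,-50,1,0,0,0,-60,1,0,0,0,-70,1,0,0,0,-80,1,0,0,0,-90,1,0,0,0,-100,1,0,0,0,-110,1,0,0,0,-120,1]' >/dev/null
python3 -m handwheel '[0,0,0,-10,1,0,0,0,-20,1,0,0,0,-30,1,0,0,0,-40,1,0,0,0,-50,1,0,0,0,-60,1,0,0,0,-70,1,0,0,0,-80,1,0,0,0,-85,1,0,0,0,-85,1]'; python3 go.py; python3 -c "
from plant import bot;print(bot.get_state()['q'].round(3))"
```

```text
clock: 6.9
tcp_pos: [0.4417, -0.2292, 0.1835]
ee_rot: [-0.657, 1.795, -1.668]
contact_force: [0.3, 0.1, 0.1]
gripper_width: 0.0852
6.9 [ 0.4417 -0.2292  0.1835] tilt [-0.092 -0.995 -0.035] zhead -44.5 F [0.27 0.09 0.09] T [-0.053  0.07  -0.015] w 0.0852
[-0.544  0.158 -0.361  1.064  0.098 -2.908]
```

```bash
python3 -m handwheel '[0,0,0,-10,1,0,0,0,-20,1,0,0,0,-24,1,0,0,0,-24,1,0,0,0,-24,1]'; python3 go.py; python3 -c "
from plant import bot;print(bot.get_state()['q'].round(3))"
```

```text
clock: 7.52
tcp_pos: [0.4607, -0.1871, 0.1833]
ee_rot: [-0.922, 1.528, -1.478]
contact_force: [0.6, -0.3, -0.6]
gripper_width: 0.0853
7.525 [ 0.4607 -0.1871  0.1833] tilt [-0.058 -0.998  0.004] zhead -24.44 F [ 0.63 -0.28 -0.56] T [-0.082  0.014  0.   ] w 0.0853
[-0.424  0.144 -0.376  1.047  0.058 -3.139]
```

```bash
python3 -m handwheel '[0,0,0,-8,1,0,0,0,-15,1,0,0,0,-15,1,0,0,0,-15,1,0,0,0,-15,1]'; python3 go.py; python3 -c "
from plant import bot;print(bot.get_state()['q'].round(4))"
```

```text
clock: 8.15
tcp_pos: [0.4773, -0.1229, 0.1833]
ee_rot: [-1.067, 1.38, -1.402]
contact_force: [0.2, 0.2, 1.0]
gripper_width: 0.0853
8.15 [ 0.4773 -0.1229  0.1833] tilt [-0.001 -1.     0.017] zhead -14.54 F [0.19 0.21 0.96] T [0.058 0.105 0.006] w 0.0853
[-2.5260e-01  1.2550e-01 -3.9640e-01  1.0324e+00  8.0000e-04 -3.1404e+00]
```

```bash
python3 -m handwheel '[0,0,0,10,1,0,0,0,20,1,0,0,0,30,1,0,0,0,40,1,0,0,0,50,1,0,0,0,60,1,0,0,0,70,1,0,0,0,80,1,0,0,0,90,1,0,0,0,100,1,0,0,0,110,1,0,0,0,120,1]' >/dev/null
python3 -m handwheel '[0,0,0,10,1,0,0,0,20,1,0,0,0,30,1,0,0,0,40,1,0,0,0,50,1,0,0,0,60,1,0,0,0,70,1,0,0,0,75,1,0,0,0,75,1,0,0,0,75,1]' ; python3 go.py "[.4734,-.1716,.003]"; python3 -c "
from plant import bot;print(bot.get_state()['q'].round(4))"
```

```text
clock: 10.9
tcp_pos: [0.477, -0.1244, 0.1832]
ee_rot: [-1.424, -0.827, 0.807]
contact_force: [-0.1, 0.2, -0.1]
gripper_width: 0.0856
10.9 [ 0.477  -0.1244  0.1832] tilt [ 0.005 -1.    -0.016] zhead 150.02 F [-0.11  0.21 -0.06] T [-0.018  0.073  0.039] w 0.0856
shift [-0.0436  0.1803 -0.0176]
[-2.5570e-01  1.2580e-01 -3.9610e-01  1.0324e+00  8.0000e-04  2.6760e-01]
```

```bash
python3 -m handwheel '[-0.022,0.04,-0.009,2,1, -0.0436,0.08,-0.0176,3.7,1, -0.0436,0.12,-0.0176,3.7,1, -0.0436,0.15,-0.0176,3.7,0.6, -0.0436,0.15,-0.0176,3.7,0.6, -0.0436,0.15,-0.0176,3.7,0.6]'; python3 go.py "[.4734,-.1716,.004]"
python3 - <<'E'
from h import *
d=bot.get_image("side");e=bot.get_image("top");cv2.imwrite("pics/s3.png",np.hstack([cv2.resize(x["image"][a:a+150,b:b+150,::-1],None,fx=2.6,fy=2.6,interpolation=2) for x,a,b in((d,300,190),(e,230,340))]))
E
```

```text
clock: 11.65
tcp_pos: [0.4736, -0.1718, 0.0343]
ee_rot: [-1.443, -0.779, 0.757]
contact_force: [0.2, 0.1, 0.1]
gripper_width: 0.0512
11.65 [ 0.4736 -0.1718  0.0343] tilt [ 0.006 -1.    -0.016] zhead 146.34 F [0.24 0.13 0.08] T [ 0.029  0.001 -0.04 ] w 0.0512
shift [-0.0001  0.0303  0.0008]
```

View pics/s3.png

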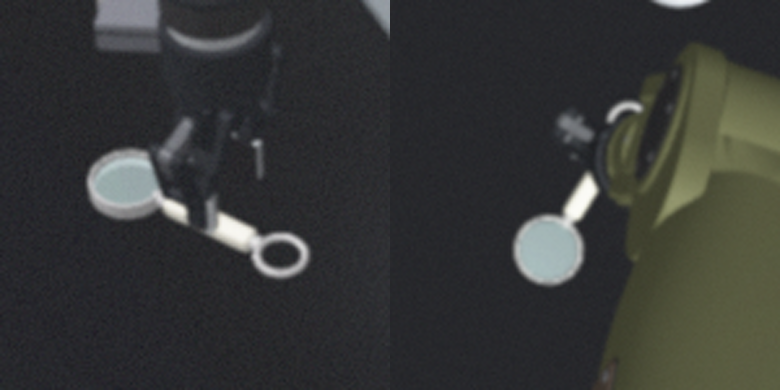

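Side crop: the near finger is at (203,215), straddling the handle between glass and ring. Descending and gripping.

```bash
python3 -m handwheel '[0,0.015,0,0,0.6, 0,0.028,0.001,0,0.6, 0,0.0305,0.001,0,0.6, 0,0.0305,0.001,0,0.6]' 40; python3 go.py;  python3 -m handwheel '[0,0,0,0,0, 0,0,0,0,0, 0,0,0,0,0, 0,0,0,0,0,0,0,0,0,0]' 110; python3 go.py
```

```text
clock: 12.25
tcp_pos: [0.4735, -0.1713, 0.0038]
ee_rot: [-1.443, -0.779, 0.757]
contact_force: [-0.0, -0.3, -0.1]
gripper_width: 0.0513
12.25 [ 0.4735 -0.1713  0.0038] tilt [ 0.006 -1.    -0.017] zhead 146.34 F [-0.05 -0.33 -0.07] T [ 0.055  0.003 -0.004] w 0.0513
clock: 12.88
tcp_pos: [0.4738, -0.1714, 0.0045]
ee_rot: [-1.444, -0.779, 0.756]
contact_force: [-1.3, -0.4, 5.3]
gripper_width: 0.0126
12.875 [ 0.4738 -0.1714  0.0045] tilt [ 0.007 -1.    -0.018] zhead 146.34 F [-1.32 -0.36  5.33] T [0.122 0.337 0.018] w 0.0126
```

```bash
python3 -m handwheel '[0,-0.005,0,0,0, 0,-0.02,0,0,0, 0,-0.05,0,0,0, 0,-0.09,0,0,0, 0,-0.13,0,0,0,0,-0.16,0,0,0,0,-0.16,0,0,0,0,-0.16,0,0,0]'; python3 go.py
python3 - <<'E'
from h import *
d=bot.get_image("side");e=bot.get_image("top");np.savez("s4.npz",**d);np.savez("t4.npz",**e)
cv2.imwrite("pics/s4.png",np.hstack([cv2.resize(x["image"][a:a+150,b:b+150,::-1],None,fx=2.6,fy=2.6,interpolation=2) for x,a,b in((d,250,190),(e,230,340))]))
E
```

```text
clock: 13.88
tcp_pos: [0.4705, -0.1706, 0.1642]
ee_rot: [-1.444, -0.779, 0.756]
contact_force: [-0.2, 0.4, -1.3]
gripper_width: 0.0124
13.875 [ 0.4705 -0.1706  0.1642] tilt [ 0.007 -1.    -0.017] zhead 146.34 F [-0.22  0.37 -1.27] T [-0.049 -0.009 -0.041] w 0.0124
```

View pics/s4.png

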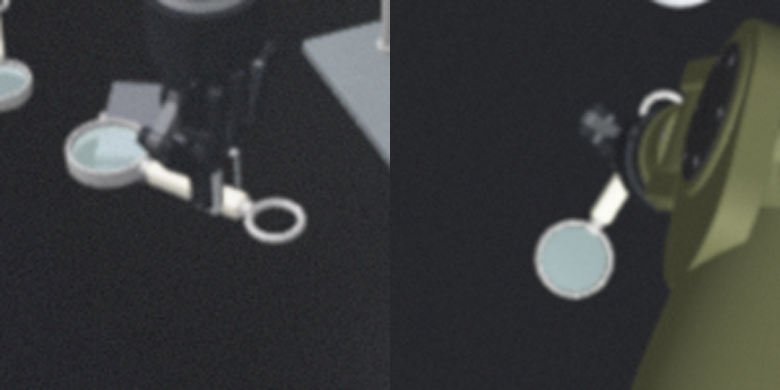

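```bash
python3 -m handwheel '[0,-0.05,0,0,0, 0.01,-0.1,0.005,-3,0, 0.04,-0.13,0.02,-10,0, 0.08,-0.142,0.04,-20,0, 0.12,-0.142,0.055,-30,0, 0.16,-0.142,0.075,-40,0, 0.185,-0.142,0.09,-48,0, 0.1946,-0.142,0.094,-54.2,0, 0.1946,-0.142,0.094,-54.2,0, 0.1946,-0.142,0.094,-54.2,0,0.1946,-0.142,0.094,-54.2,0]'; python3 go.py "[.547,.061,.30]"
python3 - <<'E'
from h import *
d=bot.get_image("side");e=bot.get_image("top");np.savez("s5.npz",**d);np.savez("t5.npz",**e)
cv2.imwrite("pics/s5.png",np.hstack([cv2.resize(x["image"][a:a+150,b:b+150,::-1],None,fx=2.6,fy=2.6,interpolation=2) for x,a,b in((d,130,220),(e,150,250))]))
E
```

```text
clock: 15.35
tcp_pos: [0.4971, 0.0435, 0.3048]
ee_rot: [-1.035, -1.476, 1.465]
contact_force: [0.4, -0.5, -0.8]
gripper_width: 0.0125
15.35 [0.4971 0.0435 0.3048] tilt [-0.009 -1.    -0.013] zhead -159.57 F [ 0.37 -0.49 -0.82] T [-0.002 -0.008  0.053] w 0.0125
shift [-0.001   0.0055 -0.0528]
```

View pics/s5.png

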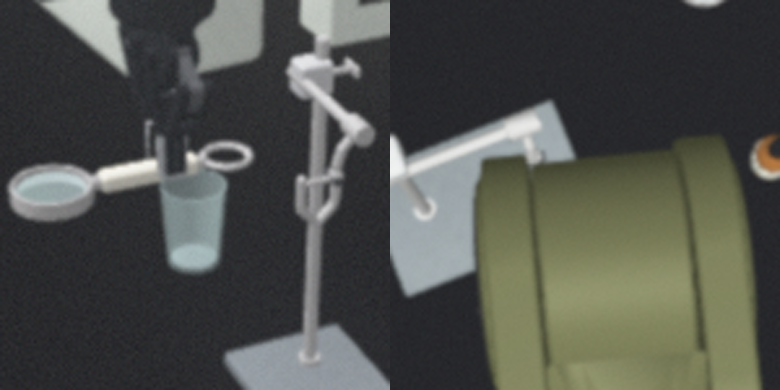

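```bash
cat > ring.py <<'E'
from h import *
def ring(d,c,w=22):
    u,v=[int(round(x)) for x in c];im=d["image"][v-w:v+w,u-w:u+w].astype(np.uint8)
    g=cv2.resize(im,None,fx=4,fy=4,interpolation=cv2.INTER_CUBIC).max(2)
    cs,h=cv2.findContours((g>105).astype(np.uint8),cv2.RETR_CCOMP,cv2.CHAIN_APPROX_NONE)
    o=[]
    for i,k in enumerate(cs):
        if h[0][i][3]>=0 and len(k)>40:
            e=cv2.fitEllipse(k);o.append(((np.array(e[0])+.5)/4-.5+[u-w,v-w],np.array(e[1])/4,e[2]))
    return o
E
python3 - <<'E'
from ring import *
d=load("s5.npz");s=bot.get_state();M=R.from_rotvec(s["ee_rot"]).as_matrix();u=-M[:,2];t=s["tcp_pos"]
C=t+.047*u+[0,0,.0025];print("u",u,"exp centre",C,proj(d,C))
for o in ring(d,proj(d,C)[0]): print(o,plane(d,o[0],C[2]))
G=t-.089*u+[0,0,.0025];print("glass exp",proj(d,G), "seen", [220+52/2.6,130+192/2.6])
z=[[220+302/2.6,130+177/2.6]];print("nose px",z)
# nose line: y on stand plane given
O=np.array([.614,.086,0]);Z=R.from_euler("z",20.5,degrees=True).as_matrix();c,v=rays(d,z);n=Z[:,1];k=((O-c)@n)/(v[0]@n);X=c+k*v[0];print("nose on hook plane, stand frame",Z.T@(X-O))
E
```

```text
u [0.93687019 0.3494003  0.01391638] exp centre [0.54122689 0.06000281 0.30817314] [[306.37752887 189.97792004]]
(array([306.41536713, 189.43198967]), array([ 5.25800848, 13.83283901]), 91.81363677978516) [[0.54141395 0.06221736 0.30817314]]
glass exp [[239.43614436 204.42935291]] seen [240.0, 203.84615384615384]
nose px [[336.15384615384613, 198.0769230769231]]
nose on hook plane, stand frame [-1.25113600e-02  2.15618914e-16  2.76764420e-01]
```

Ring centre is at side (306.4,189.4), matching the expected grasp within a millimetre. The nose is at (336.2,198), so the hook looks about 5 mm high. Moving over the nose, then down to just above the gate.

```bash
python3 -m handwheel '[0,0.002,-0.015,0,0, -0.001,0.004,-0.03,0,0, -0.001,0.005,-0.045,0,0, -0.001,0.0055,-0.0586,0,0, -0.001,0.0055,-0.0586,0,0,-0.001,0.0055,-0.0586,0,0,-0.001,0.0055,-0.0586,0,0]'; python3 go.py "[.5523,.0631,.2755]"
python3 - <<'E'
from ring import *
d=bot.get_image("side");np.savez("s6.npz",**d)
s=bot.get_state();M=R.from_rotvec(s["ee_rot"]).as_matrix();C=s["tcp_pos"]+.047*-M[:,2]+[0,0,.0025];print(proj(d,C),proj(d,C-.0175*M[:,2]))
cv2.imwrite("pics/s6.png",cv2.resize(d["image"][160:230,300:370,::-1],None,fx=8,fy=8,interpolation=2))
E
```

```text
clock: 16.32
tcp_pos: [0.5522, 0.063, 0.3005]
ee_rot: [-1.035, -1.476, 1.465]
contact_force: [-0.3, 0.6, -0.9]
gripper_width: 0.012
16.325 [0.5522 0.063  0.3005] tilt [-0.009 -1.    -0.014] zhead -159.55 F [-0.31  0.6  -0.92] T [ 0.059 -0.01  -0.023] w 0.012
shift [0.0003 0.025  0.0002]
[[333.67104087 186.78505255]] [[341.61109663 185.08400639]]
```

View pics/s6.png

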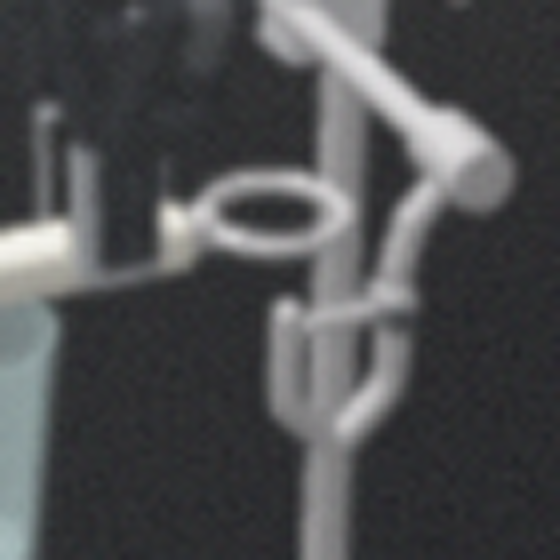

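The ring (tip at crop (342,212)) is above the hook, and the nose at (287,297) lies inside its outline. Lowering to the gate.

```bash
python3 -m handwheel '[0,0.008,0,0,0,0,0.016,0,0,0, 0,0.024,0,0,0,0,0.024,0,0,0,0,0.024,0,0,0]'; python3 go.py; python3 -m handwheel '[0,0.001,0,0,0,0,0.002,0,0,0,0,0.002,0,0,0]';python3 -m handwheel '[0,0.001,0,0,0,0,0.002,0,0,0,0,0.002,0,0,0]';python3 go.py
```

```text
clock: 17.0
tcp_pos: [0.5526, 0.0629, 0.2766]
ee_rot: [-1.035, -1.476, 1.465]
contact_force: [-0.2, -0.2, 0.1]
gripper_width: 0.0126
17.0 [0.5526 0.0629 0.2766] tilt [-0.009 -1.    -0.014] zhead -159.56 F [-0.23 -0.18  0.14] T [ 0.039 -0.049 -0.029] w 0.0126
clock: 17.38
tcp_pos: [0.5527, 0.0629, 0.2746]
ee_rot: [-1.035, -1.476, 1.465]
contact_force: [-0.4, 0.5, -1.7]
gripper_width: 0.0126
clock: 17.75
tcp_pos: [0.5526, 0.0629, 0.2724]
ee_rot: [-1.035, -1.476, 1.465]
contact_force: [-0.4, 0.3, -1.1]
gripper_width: 0.0125
17.75 [0.5526 0.0629 0.2724] tilt [-0.009 -1.    -0.014] zhead -159.55 F [-0.44  0.28 -1.05] T [ 0.054 -0.015  0.015] w 0.0125
```

```bash
for i in 1; do python3 -m handwheel '[0,0.001,0,0,0,0,0.0015,0,0,0,0,0.0015,0,0,0]'|grep -E 'tcp|force'; done;python3 -m handwheel '[0,0.001,0,0,0,0,0.0015,0,0,0,0,0.0015,0,0,0]'|grep -E 'tcp|force'; python3 -m handwheel '[0,0.001,0,0,0,0,0.001,0,0,0]'|grep -E 'tcp|force'; python3 go.py
```

```text
tcp_pos: [0.5528, 0.0629, 0.2711]
contact_force: [0.3, -0.2, 0.1]
tcp_pos: [0.5528, 0.0629, 0.27]
contact_force: [-1.6, 0.4, 3.6]
tcp_pos: [0.5527, 0.0628, 0.269]
contact_force: [-2.1, -0.7, 3.8]
18.75 [0.5527 0.0628 0.269 ] tilt [-0.009 -1.    -0.015] zhead -159.56 F [-2.05 -0.72  3.84] T [-0.009  0.265  0.02 ] w 0.0125
```

```bash
python3 -m handwheel '[0,-0.002,0,0,0,0,-0.002,0.002,0,0,0,-0.002,0.004,0,0,0,-0.002,0.004,0,0,0,-0.002,0.004,0,0]'|grep -E 'tcp|force'
python3 -m handwheel '[0,0,0.001,0,0,0,0,0.001,0,0]'|grep -E 'tcp|force'
python3 -m handwheel '[0,0,0.001,0,0,0,0,0.001,0,0]'|grep -E 'tcp|force'
python3 -m handwheel '[0,0,0.001,0,0,0,0,0.001,0,0]'|grep -E 'tcp|force'; python3 go.py
```

```text
tcp_pos: [0.5487, 0.0613, 0.2708]
contact_force: [-0.2, 0.5, 0.5]
tcp_pos: [0.5478, 0.0609, 0.2709]
contact_force: [0.7, -0.6, 0.5]
tcp_pos: [0.5468, 0.0606, 0.2709]
contact_force: [1.2, 0.3, 0.5]
tcp_pos: [0.5465, 0.0605, 0.271]
contact_force: [3.9, 1.2, -0.0]
20.125 [0.5465 0.0605 0.271 ] tilt [-0.009 -1.    -0.016] zhead -159.56 F [ 3.85  1.19 -0.01] T [ 0.365 -1.035  0.036] w 0.0122
```

```bash
python3 -m handwheel '[0,0,-0.001,0,0,0,0,-0.0019,0,0,0,0,-0.0019,0,0]'|grep -E 'tcp|force'
python3 -m handwheel '[0,0.002,0,0,0,0,0.004,0,0,0,0,0.004,0,0,0]'|grep -E 'tcp|force'
python3 -m handwheel '[0,0.002,0,0,0,0,0.003,0,0,0,0,0.003,0,0,0]'|grep -E 'tcp|force'
python3 go.py
```

```text
tcp_pos: [0.5477, 0.0609, 0.2708]
contact_force: [-1.1, -0.6, 1.2]
tcp_pos: [0.5477, 0.0609, 0.2667]
contact_force: [-1.3, -1.4, 2.6]
tcp_pos: [0.5479, 0.0609, 0.2638]
contact_force: [-1.3, -0.5, 2.3]
21.25 [0.5479 0.0609 0.2638] tilt [-0.009 -1.    -0.014] zhead -159.56 F [-1.26 -0.49  2.26] T [ 0.104 -0.173  0.008] w 0.0122
```

```bash
python3 -m handwheel '[0,0.002,0,0,0,0,0.003,0,0,0,0,0.003,0,0,0]'|grep -E 'tcp|force'
python3 -m handwheel '[0,0.002,0,0,0,0,0.003,0,0,0,0,0.003,0,0,0]'|grep -E 'tcp|force'
python3 go.py
```

```text
tcp_pos: [0.5484, 0.0611, 0.261]
contact_force: [0.6, 0.3, 3.3]
tcp_pos: [0.5484, 0.0608, 0.2579]
contact_force: [0.4, -0.3, 4.0]
22.0 [0.5484 0.0608 0.2579] tilt [-0.01  -1.    -0.015] zhead -159.57 F [ 0.39 -0.29  4.04] T [-0.086 -0.394 -0.001] w 0.0122
```

```bash
python3 -m handwheel '[0,0.0015,0.0005,0,0,0,0.0025,0.0006,0,0,0,0.0025,0.0006,0,0]'|grep -E 'tcp|force'
python3 -m handwheel '[0,0.0015,0.0002,0,0,0,0.002,0.0002,0,0,0,0.002,0.0002,0,0]'|grep -E 'tcp|force'
python3 go.py
```

```text
tcp_pos: [0.547, 0.0603, 0.2547]
contact_force: [-1.4, -1.6, 1.9]
tcp_pos: [0.5468, 0.0602, 0.2527]
contact_force: [-0.3, -1.3, 3.7]
22.75 [0.5468 0.0602 0.2527] tilt [-0.009 -1.    -0.013] zhead -159.58 F [-0.26 -1.29  3.71] T [-0.086 -0.117 -0.052] w 0.0126
```

```bash
python3 -m handwheel '[0,0.0015,-0.0004,0,0,0,0.002,-0.0004,0,0,0,0.002,-0.0004,0,0]'|grep -E 'tcp|force'
python3 -m handwheel '[0,0.0015,0,0,0,0,0.002,0,0,0,0,0.002,0,0,0]'|grep -E 'tcp|force'
python3 go.py
```

```text
tcp_pos: [0.547, 0.0606, 0.2501]
contact_force: [0.6, 0.7, -0.5]
tcp_pos: [0.5471, 0.0607, 0.2481]
contact_force: [1.0, 0.6, -0.5]
23.5 [0.5471 0.0607 0.2481] tilt [-0.009 -1.    -0.012] zhead -159.56 F [ 1.    0.65 -0.45] T [ 0.17  -0.309  0.018] w 0.0125
```

The force dropped from 4 N to nothing at wire height ≈ 12.5 mm above the seat, which suggests the snap. Checking by eye.

```bash
python3 -m handwheel '[0,0,0,0,0,0,0,0,0,0]' >/dev/null; python3 - <<'E'
from h import *
d=bot.get_image("side")
cv2.imwrite("pics/s7.png",cv2.resize(d["image"][170:240,295:365,::-1],None,fx=8,fy=8,interpolation=2))
E
```

```text
(no output)
```

View pics/s7.png

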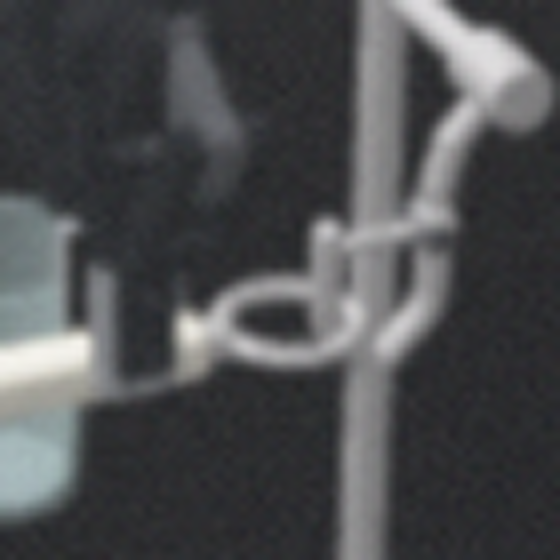

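The gate is level and shut ((345,240)–(430,225) in the crop), with the ring's far wire below it at (350,315). Tugging up in steps.

```bash
python3 -m handwheel '[0,-0.003,-0.002,0,0,0,-0.006,-0.003,0,0,0,-0.009,-0.003,0,0,0,-0.010,-0.003,0,0,0,-0.010,-0.003,0,0]'|grep -E 'tcp|force'
python3 -m handwheel '[0,-0.001,0,0,0,0,-0.002,0,0,0,0,-0.002,0,0,0]'|grep -E 'tcp|force'
python3 -m handwheel '[0,-0.001,0,0,0,0,-0.001,0,0,0,0,-0.001,0,0,0]'|grep -E 'tcp|force'
python3 go.py
```

```text
tcp_pos: [0.5497, 0.0617, 0.2583]
contact_force: [-0.1, 0.6, -1.2]
tcp_pos: [0.5498, 0.0618, 0.2603]
contact_force: [0.3, 0.5, -1.1]
tcp_pos: [0.5498, 0.0617, 0.2614]
contact_force: [0.8, 0.6, -0.4]
25.175 [0.5498 0.0617 0.2614] tilt [-0.009 -1.    -0.013] zhead -159.56 F [ 0.83  0.64 -0.42] T [-0.057 -0.036 -0.009] w 0.0122
```

```bash
python3 -m handwheel '[0,-0.001,0,0,0,0,-0.0015,0,0,0,0,-0.0015,0,0,0]'|grep -E 'tcp|force'
python3 -m handwheel '[0,-0.001,0,0,0,0,-0.001,0,0,0,0,-0.001,0,0,0]'|grep -E 'tcp|force'
python3 go.py
```

```text
tcp_pos: [0.5496, 0.0618, 0.2626]
contact_force: [0.5, 0.0, -2.6]
tcp_pos: [0.5495, 0.0618, 0.2634]
contact_force: [2.3, -0.2, -5.2]
25.925 [0.5495 0.0618 0.2634] tilt [-0.009 -1.    -0.012] zhead -159.56 F [ 2.32 -0.2  -5.21] T [-0.004 -0.111  0.017] w 0.0124
```

```bash
python3 -m handwheel '[0,-0.0005,0,0,0,0,-0.001,0,0,0,0,-0.001,0,0,0]'|grep -E 'tcp|force'
python3 -m handwheel '[0,-0.0005,0,0,0,0,-0.0007,0,0,0,0,-0.0007,0,0,0]'|grep -E 'tcp|force'
python3 go.py
```

```text
tcp_pos: [0.5495, 0.0618, 0.2641]
contact_force: [1.9, -0.3, -7.6]
tcp_pos: [0.5495, 0.0618, 0.2646]
contact_force: [2.5, 0.7, -9.0]
26.675 [0.5495 0.0618 0.2646] tilt [-0.008 -1.    -0.011] zhead -159.56 F [ 2.5   0.75 -9.04] T [ 0.025 -0.303 -0.038] w 0.0122
```

```bash
python3 -m handwheel '[0,-0.0005,0,0,0,0,-0.0009,0,0,0,0,-0.0009,0,0,0,0,-0.0009,0,0,0]'|grep -E 'tcp|force'; python3 go.py
```

```text
tcp_pos: [0.5494, 0.0618, 0.2654]
contact_force: [4.6, 0.7, -11.6]
27.175 [0.5494 0.0618 0.2654] tilt [-0.008 -1.    -0.011] zhead -159.56 F [  4.63   0.73 -11.61] T [ 0.024 -0.437 -0.044] w 0.0124
```

Net upward pull was about 10.7 N (Fz −11.6 against a −0.9 baseline), and the gate held. Now letting down and centring over the bow.

```bash
python3 -m handwheel '[0,0.002,0,0,0,0,0.005,0,0,0,0,0.01,-0.002,0,0,0,0.015,-0.004,0,0,0,0.02,-0.0055,0,0,0,0.024,-0.0055,0,0,0,0.024,-0.0055,0,0,0,0.024,-0.0055,0,0]'|grep -E 'tcp|force'
python3 -m handwheel '[0,0.001,0,0,0,0,0.0015,0,0,0,0,0.0015,0,0,0]'|grep -E 'tcp|force'
python3 -m handwheel '[0,0.001,0,0,0,0,0.001,0,0,0]'|grep -E 'tcp|force'
python3 go.py
```

```text
tcp_pos: [0.5549, 0.0636, 0.2415]
contact_force: [0.2, -0.1, -1.3]
tcp_pos: [0.5549, 0.0636, 0.24]
contact_force: [0.0, 0.1, -1.1]
tcp_pos: [0.5549, 0.0636, 0.2389]
contact_force: [0.5, 0.5, -1.2]
28.8 [0.5549 0.0636 0.2389] tilt [-0.008 -1.    -0.011] zhead -159.56 F [ 0.55  0.51 -1.2 ] T [ 0.057 -0.022 -0.016] w 0.0126
```

```bash
python3 -m handwheel '[0,0.001,0,0,0,0,0.001,0,0,0]'|grep -E 'tcp|force'
python3 -m handwheel '[0,0.0007,0,0,0,0,0.0007,0,0,0]'|grep -E 'tcp|force'
python3 go.py
python3 - <<'E'
from h import *
d=bot.get_image("side")
cv2.imwrite("pics/s8.png",cv2.resize(d["image"][170:240,270:365,::-1],None,fx=7,fy=7,interpolation=2))
E
```

```text
tcp_pos: [0.555, 0.0636, 0.238]
contact_force: [-0.3, 0.1, -0.0]
tcp_pos: [0.5551, 0.0637, 0.2375]
contact_force: [0.1, -0.4, 1.4]
29.3 [0.5551 0.0637 0.2375] tilt [-0.008 -1.    -0.012] zhead -159.56 F [ 0.11 -0.4   1.37] T [ 0.085  0.01  -0.012] w 0.0124
```

View pics/s8.png

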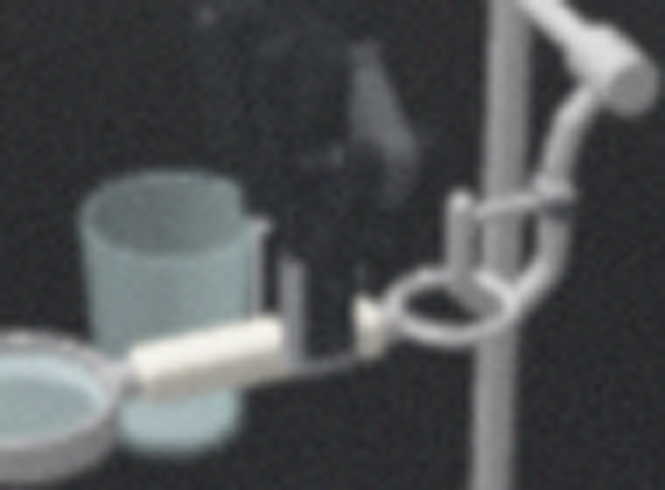

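Seated with the gate shut: the wire is at the bow at crop (510,300), and contact came at the predicted height. To soften the release, I'll ease the grip and swing the handle down about the hook in an arc before letting go.

```bash
python3 -m handwheel '[0,-0.001,0,0,0,0,-0.001,0,0,0,0,-0.001,0,0,0]' 20|grep -E 'tcp|force'
python3 -m handwheel '[0,0.001,0,0,0,0,0.002,0,0,0,0,0.003,0,0,0,0,0.004,0,0,0]'|grep -E 'tcp|force'
python3 go.py
```

```text
tcp_pos: [0.555, 0.0636, 0.2384]
contact_force: [0.7, 0.4, -0.9]
tcp_pos: [0.5553, 0.0636, 0.2353]
contact_force: [-3.1, -0.5, 8.5]
30.225 [0.5553 0.0636 0.2353] tilt [-0.009 -1.    -0.013] zhead -159.56 F [-3.07 -0.55  8.53] T [0.05  0.163 0.022] w 0.0123
```

It didn't pivot (about 9 N net, still under the limit), so I'm backing off to the light seat contact and will release there.

```bash
python3 -m handwheel '[0,-0.0015,0,0,0,0,-0.0025,0,0,0,0,-0.0025,0,0,0]' 20|grep -E 'tcp|force'; python3 go.py
```

```text
tcp_pos: [0.5552, 0.0637, 0.2376]
contact_force: [-0.4, 0.3, 1.3]
30.6 [0.5552 0.0637 0.2376] tilt [-0.009 -1.    -0.012] zhead -159.55 F [-0.41  0.29  1.25] T [0.066 0.002 0.012] w 0.0125
```

```bash
python3 -m handwheel '[0,0,0,0,0.5, 0,0,0,0,0.8, 0,-0.01,0,0,1, 0,-0.04,0,0,1, 0,-0.08,0.02,0,1, 0,-0.12,0.05,0,1, 0,-0.14,0.09,0,1, 0,-0.14,0.13,0,1,0,-0.14,0.15,0,1,0,-0.14,0.15,0,1]'|grep -E 'clock|tcp|force|width'
python3 - <<'E'
from h import *
ims=[]
for i in range(10):
    d=bot.get_image("side");ims.append(d["image"][170:290,250:400,::-1].astype(np.int16))
print(bot.get_state()["clock"],[int((abs(a-b).max(2)>60).sum()) for a,b in zip(ims,ims[1:])])
E
```

```text
clock: 31.85
tcp_pos: [0.4122, 0.0115, 0.3763]
contact_force: [1.1, -0.4, -0.7]
gripper_width: 0.0856
32.35 [0, 715, 1294, 1019, 633, 1095, 1577, 940, 14]
```

```bash
H='[0,0,0,0,1,0,0,0,0,1,0,0,0,0,1,0,0,0,0,1,0,0,0,0,1,0,0,0,0,1,0,0,0,0,1,0,0,0,0,1,0,0,0,0,1,0,0,0,0,1,0,0,0,0,1,0,0,0,0,1]'; python3 -m handwheel '[0,0,0,0,1,0,0,0,0,1,0,0,0,0,1,0,0,0,0,1,0,0,0,0,1,0,0,0,0,1,0,0,0,0,1,0,0,0,0,1,0,0,0,0,1,0,0,0,0,1,0,0,0,0,1,0,0,0,0,1]'>/dev/null
python3 -m handwheel '[0,0,0,0,1,0,0,0,0,1,0,0,0,0,1,0,0,0,0,1,0,0,0,0,1,0,0,0,0,1,0,0,0,0,1,0,0,0,0,1,0,0,0,0,1,0,0,0,0,1,0,0,0,0,1,0,0,0,0,1]'>/dev/null
python3 -m handwheel '[0,0,0,0,1,0,0,0,0,1,0,0,0,0,1,0,0,0,0,1,0,0,0,0,1,0,0,0,0,1,0,0,0,0,1,0,0,0,0,1,0,0,0,0,1,0,0,0,0,1,0,0,0,0,1,0,0,0,0,1]'>/dev/null
cat > sw.py <<'E'
from h import *
P=[];ims=[]
for i in range(16):
    d=bot.get_image("side");im=d["image"][170:320,280:420];ims.append(im.astype(np.int16))
    m=(im.min(2)>195)[40:];M=cv2.moments(m.astype(np.uint8),True);P.append((round(M["m10"]/max(M["m00"],1),1),int(M["m00"])))
print(bot.get_state()["clock"],P,[int((abs(a-b).max(2)>60).sum()) for a,b in zip(ims,ims[1:])])
cv2.imwrite("pics/f.png",cv2.resize(ims[-1][:,:,::-1].astype(np.uint8),None,fx=4,fy=4,interpolation=2))
E
python3 sw.py
```

```text
37.65 [(50.0, 124), (54.6, 82), (60.4, 38), (67.0, 41), (71.9, 45), (75.8, 49), (75.6, 44), (72.8, 42), (66.8, 44), (61.3, 36), (55.7, 69), (51.6, 111), (49.3, 126), (49.1, 125), (50.0, 120), (53.3, 95)] [373, 295, 186, 365, 252, 0, 254, 346, 191, 289, 236, 258, 2, 160, 270]
```

View pics/f.png

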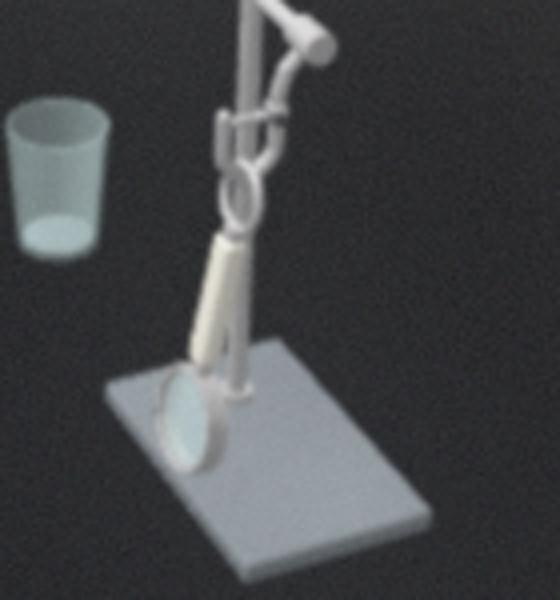

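The lens hangs in the bow, gate shut, and is swinging about ±20° and decaying. I'll let it settle.

```bash
python3 -m handwheel '[0,0,0,0,1,0,0,0,0,1,0,0,0,0,1,0,0,0,0,1,0,0,0,0,1,0,0,0,0,1,0,0,0,0,1,0,0,0,0,1,0,0,0,0,1,0,0,0,0,1,0,0,0,0,1,0,0,0,0,1]'>/dev/null
python3 -m handwheel '[0,0,0,0,1,0,0,0,0,1,0,0,0,0,1,0,0,0,0,1,0,0,0,0,1,0,0,0,0,1,0,0,0,0,1,0,0,0,0,1,0,0,0,0,1,0,0,0,0,1,0,0,0,0,1,0,0,0,0,1]'>/dev/null
python3 -m handwheel '[0,0,0,0,1,0,0,0,0,1,0,0,0,0,1,0,0,0,0,1,0,0,0,0,1,0,0,0,0,1,0,0,0,0,1,0,0,0,0,1,0,0,0,0,1,0,0,0,0,1,0,0,0,0,1,0,0,0,0,1]'>/dev/null
python3 -m handwheel '[0,0,0,0,1,0,0,0,0,1,0,0,0,0,1,0,0,0,0,1,0,0,0,0,1,0,0,0,0,1,0,0,0,0,1,0,0,0,0,1,0,0,0,0,1,0,0,0,0,1,0,0,0,0,1,0,0,0,0,1]'>/dev/null
python3 sw.py
```

```text
44.45 [(60.1, 28), (60.1, 29), (60.4, 30), (60.3, 30), (59.9, 32), (60.0, 29), (60.1, 28), (60.2, 30), (60.1, 31), (60.0, 33), (60.2, 29), (60.2, 31), (60.0, 32), (60.1, 29), (60.3, 31), (60.5, 30)] [0, 0, 0, 0, 0, 0, 0, 0, 0, 0, 0, 0, 0, 0, 0]
```

```bash
python3 -m handwheel '[0,0,0,0,1,0,0,0,0,1,0,0,0,0,1,0,0,0,0,1,0,0,0,0,1,0,0,0,0,1,0,0,0,0,1,0,0,0,0,1,0,0,0,0,1,0,0,0,0,1,0,0,0,0,1,0,0,0,0,1]'>/dev/null
python3 sw.py; python3 -c "
from h import *
cv2.imwrite('pics/fin.png',bot.get_image('side')['image'][:,:,::-1])"
```

```text
46.75 [(60.4, 27), (60.0, 30), (60.2, 29), (60.1, 32), (60.1, 32), (60.2, 30), (59.8, 31), (60.1, 29), (60.2, 32), (60.5, 30), (60.2, 32), (60.2, 33), (60.1, 29), (60.1, 28), (59.9, 29), (60.3, 30)] [0, 0, 0, 0, 0, 0, 0, 0, 0, 0, 0, 0, 0, 0, 0]
```

View pics/fin.png

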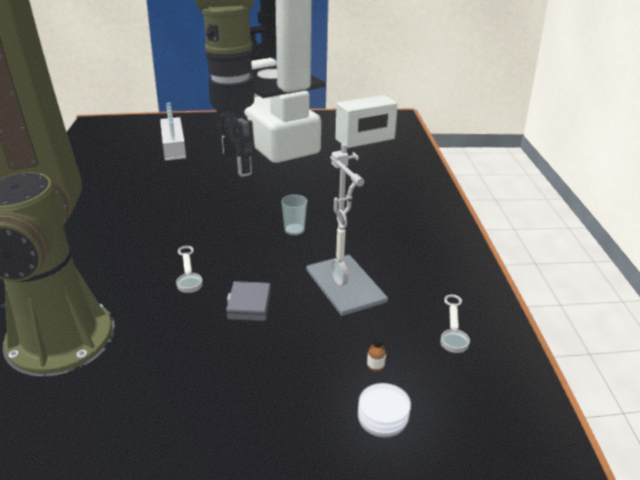

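The lens hangs vertically from the hook at (341,240), with the gripper clear at (240,150). All the bystanders are where they were.

```bash
python3 -c "
from plant import bot;print(bot.hand_in())"
```

```text
the job is handed in; nothing more can be done
None
```

The lens hangs latched and still from the snap hook, and the job is handed in at about 47 s of the 72 s allowed.

- **Lens:** I took the lens farthest to the robot's right and gripped it at its origin.
- **Latching:** I found the gate and nose by touch; the hook sits about 6 mm high. I then pressed the ring down through the gate, which took about 3–5 N. The force dropped to zero at the snap, and the picture showed the gate shut behind the wire.
- **Tug:** The upward pull reached about 10.7 N net, and the gate held. The reading includes about 4.6 N sideways, making the total about 11.6 N.
- **Release:** I let the lens down onto the seat and released it. It swung freely and settled.
- **Last checks:** Over the final 16 frames the handle's image position varied by less than 0.7 pixels, which is the noise level. The gripper was clear and the bystanders looked unmoved.

Three things did not go to plan:
- **Wrist range:** The first approach ran the last joint to the end of its range. That left a 5.6° tool tilt, which I removed by turning to the opposite stop; about 1° remained.
- **Lowering:** I tried to swing the handle down while still gripping it, but it would not pivot. This put about 9–10 N on the hook seat, so I backed off and released the lens level instead.
- **Grip width:** The gripper read about 12.5 mm on the 16 mm handle. I don't know why, but the hold stayed firm throughout.

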